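Fetch the carved head from behind the paint tins

TASK

First set the three paint tins aside, upright in the white tray, leaving the dark carved head where it stands until all three are there. Then stand the dark head upright in the middle of the black plinth, inside the brass ring, and only after that put each tin back upright on the middle of the mat of its own colour. Do not tip any of these things over, and leave the pale carved head alone.

Things in the scene. Friction and masses are not known exactly. Their poses are not given: they have to be found in the camera images.
- tin_red: closed red paint tin, an upright plain cylinder 52 mm in diameter and 95 mm high with a red lid and thin steel bands, about 0.3 kg; origin at the centre of its underside, z up its axis; its yaw means nothing. At the start it stands centred (within 2 mm) on the red mat, 60 mm from the centre of the dark head
- mat_red: red round mat, 70 mm in diameter and 4 mm thick, fixed on a round light-wood board (224 mm in diameter, 16 mm thick, not listed); origin at the centre of its underside (16 mm above the table), z up. A tin standing on it has its underside 4 mm above this origin. The three mats lie at equal distances (104 mm) from one another, 60 mm round the middle of the board
- tin_yellow: closed yellow paint tin, an upright plain cylinder 52 mm in diameter and 95 mm high with a yellow lid and thin steel bands, about 0.3 kg; origin at the centre of its underside, z up its axis; its yaw means nothing. At the start it stands centred (within 2 mm) on the yellow mat, 60 mm from the centre of the dark head
- mat_yellow: yellow round mat, 70 mm in diameter and 4 mm thick, fixed on a round light-wood board (224 mm in diameter, 16 mm thick, not listed); origin at the centre of its underside (16 mm above the table), z up. A tin standing on it has its underside 4 mm above this origin. The three mats lie at equal distances (104 mm) from one another, 60 mm round the middle of the board
- tin_blue: closed blue paint tin, an upright plain cylinder 52 mm in diameter and 95 mm high with a blue lid and thin steel bands, about 0.3 kg; origin at the centre of its underside, z up its axis; its yaw means nothing. At the start it stands centred (within 2 mm) on the blue mat, 60 mm from the centre of the dark head
- mat_blue: blue round mat, 70 mm in diameter and 4 mm thick, fixed on a round light-wood board (224 mm in diameter, 16 mm thick, not listed); origin at the centre of its underside (16 mm above the table), z up. A tin standing on it has its underside 4 mm above this origin. The three mats lie at equal distances (104 mm) from one another, 60 mm round the middle of the board
- dark_head: dark-brown, nearly black carved wooden head, 90 mm high, 0.18 kg: foot 48 mm in diameter, neck 24 mm thick, head an upright cylinder 40 mm in diameter from 44 to 74 mm height (grip here), domed above; origin at the centre of its underside, z up, face to -x. Starts in the middle of the board (underside 16 mm above the table), with only 14 mm between its head and each of the tins round it
- pale_head: carved head of the same shape and size (90 mm high, 48 mm foot) in pale wood, standing on the table at the far side; to be left alone; origin at the centre of its underside, z up
- plinth: fixed black display plinth, 110 x 110 x 30 mm high, standing on the table to one side (left or right), with a brass ring 60 mm in diameter inlaid in the middle of its flat top; origin at the centre of its underside, top 30 mm above it, z up, x and y along its sides
- tray: fixed white tray, 300 mm along its x, 130 mm along its y, rim 14 mm high, walls and floor 5 mm thick, lying on the table to the other side; origin at the centre of its underside, inner floor 5 mm above it, z up. Room for the three tins side by side along its x, for instance 90 mm apart
Mind the look-alikes: they are no part of the job. Leave any pink look-alike of the tin_red alone. Several things have the shape of the tin_yellow; the one meant has the colours described above.

How it is judged:
By the outcome, as a careful person would: the job done as asked, in the order asked, and still so for the second after the job is handed in, with the robot touching nothing.
It also fails if it takes over 136 s, if anything falls off the work surface, if the arm or the gripper's body presses on something with over 40 N, if the wrist force passes 120 N, or if a joint passes its speed limit or range.

ROBOT

A 6-joint arm with a two-finger parallel gripper is mounted at the origin on the work surface. World frame = base frame: x ahead of the robot, y to its left, z up, the work surface at z = 0. Lengths are in m, angles in rad, forces in N, time in s.
With the tool pointing down it reaches from about 0.375 to 0.75 m from the base axis. Payload 9 kg.
Tool frame: the origin (TCP) lies at the centre of the arm's flange, where the gripper is bolted on; the fingertips stand 173 mm ahead of it and the grasp point (between the pads) lies 155 mm ahead of it; z points along the fingers, y is the line along which they close (so a half turn about z gives the same grasp; the last joint's range is limited). The gripper opens to 85 mm and grips with 20 to 120 N. Pads are 22 mm wide; open, the fingers measure 114 mm over their backs; the gripper's body (76 mm by 85 mm) begins 54 mm behind the grasp point. The pads swing forward as they close: fully open they stand 13 mm farther back than shut.
Start: joints at [1.052, 0.104, 0.097, 1.564, 0, 1.353], TCP at [0.178, 0.573, 0.405] pointing down, gripper open.
Joint ranges: [-2.99, 2.99], [-0.84, 1.86], [-1.1, 1.16], [-1.84, 2.11], [-1.51, 1.56], [-3.14, 3.14]. Speed limits (rad/s): [2.22, 2.22, 2.57, 3.14, 3.14, 3.14].

INTERFACE

Orientations are given as a unit quaternion [w, x, y, z].
In Python, from rig import manip, vision gives the robot as it stands. Calls block until the motion is done:
- manip.move_pose(position, orientation): joint-space move of the TCP to a pose.
- manip.move_straight(position, orientation=None, vel=0.15, guard=None): straight line of the TCP; orientation=None keeps the orientation; vel is the mean speed in m/s. With guard (N) it stops when the force on the tool has changed by that much, and returns True; else False.
- manip.goto_joints(angles): joint-space move.
- manip.grip(opening, f_grip=None): finger opening in m; f_grip is the grip in N (None keeps the last); returns when the fingers have stopped.
- manip.wait(seconds).
- manip.inverse_kinematics(position, orientation): joint angles nearest the present ones, or None.
- vision.grab_frame(name): name is "scene" or "top" or "wrist"; returns the picture (400x640x3 uint8, red, green, blue); there is no depth.
- vision.get_calibration(name): a dict with "intrinsics" (3x3 intrinsics, pixels), "R" (3x3) and "t" (3): a world point X has camera coordinates R X + t; the wrist camera has in their place "hand_eye" (4x4, takes a point from camera to tool coordinates, whose origin is the TCP and whose axes are the flange's). Camera axes: x right, y down, z forward; pixel columns grow to the right and rows downward; lengths in m; the calibration is good to about 2 mm. A picture is of the moment at which its call begins: read the wrist's pose just before it. get_calibration takes no time and is no camera call.
A pose or a line that the arm cannot do raises manip.MotionError and nothing moves.
- manip.sign_off(): hands the job in; it is judged then, once.
Trained networks look in the newest picture that a camera, given by its name, has taken for a name from the list of things; names that differ only in an ending like _2 or _b are one class to them, and where a whole thing is asked for, a point or a joint stands for the part that bears it (a point fixed in the world has none). Each returns a list of dicts, best first, with "p" (0 to 1); they miss things now and then, are a little off and sometimes report something else, mostly with a low value. They report only what shows in the picture. A call takes as long as a camera call. They do not tell look-alikes from the thing itself.
- vision.recognise(camera, query): "xyz" ([x, y, z] in m, in world coordinates, good to about 4 mm: the middle of the surface that is visible of it).
- vision.tip_of(camera, query): "xyz" ([x, y, z] in m, in world coordinates, good to about 4 mm: a listed point, or the origin of a listed thing).
Readings, each from a call of its own:
- manip.get_t(): time.
- manip.get_q(): joint angles.
- manip.get_joint_velocities(): joint speeds.
- manip.get_joint_efforts(): joint torques, N m.
- manip.get_tool_pos(): TCP position.
- manip.get_tool_rot(): TCP orientation.
- manip.get_wrist_force(): force on the tool from outside, world axes, zero at the start.
- manip.get_ft_torque(): the same for the moment, N m.
- manip.get_grip_width(): finger opening in m.
- manip.get_grip_force(): force on a finger pad.
Only numpy, scipy, OpenCV 4.12 (cv2) and the standard library are available. Lean on these libraries where they do the work, as an engineer would, in place of code of your own. Each camera call takes 0.05 s, during which the arm holds its last target. There are 200 camera calls.

## Working session

There is one attempt and no reset: what is moved stays moved. The work goes in short steps, each a Python script; the robot and the scene stay as the last script left them, time stands still between calls to the robot, and variables do not carry over. Pictures are saved under pics/ and viewed, at most 14 in all, crops included, and the job is handed in when it is done.

```bash
mkdir -p pics; ls
python3 - <<'E'
from rig import manip, vision
import cv2,numpy as np
print(manip.get_t(),manip.get_tool_pos(),manip.get_tool_rot())
for n in("top","scene"):
    cv2.imwrite(f"pics/{n}0.png",vision.grab_frame(n)[:,:,::-1])
    c=vision.get_calibration(n);print(n,c)
    for q in("tin_red","tin_yellow","tin_blue","dark_head","plinth","tray","mat_red","pale_head"):
        print(q,[(round(d["p"],2),np.round(d["xyz"],3).tolist()) for d in vision.tip_of(n,q)])
E
```

```text
pics
0.0 [0.17771059 0.57296864 0.40392401] [-2.38131238e-04  1.49850863e-01  9.88708392e-01 -6.14612557e-04]
top {'intrinsics': array([[407.21142114,   0.        , 317.21287094],
       [  0.        , 407.21142114, 201.9629324 ],
       [  0.        ,   0.        ,   1.        ]]), 'R': array([[-0.0158647 , -0.99972444,  0.01730181],
       [-0.9953145 ,  0.01413932, -0.09565102],
       [ 0.09538003, -0.01873822, -0.99526455]]), 't': array([-0.00902677,  0.64082548,  0.8616972 ])}
tin_red [(0.95, [0.537, -0.158, 0.003]), (0.73, [0.687, 0.201, -0.003]), (0.67, [0.514, 0.024, 0.018])]
tin_yellow [(0.94, [0.6, -0.031, 0.018]), (0.65, [0.755, 0.052, 0.001])]
tin_blue [(0.95, [0.603, 0.069, 0.022])]
dark_head [(0.79, [0.567, 0.021, 0.013])]
plinth [(0.75, [0.515, -0.276, 0.002])]
tray [(0.65, [0.477, 0.3, 0.002])]
mat_red [(0.58, [0.598, -0.031, 0.017]), (0.55, [0.507, 0.023, 0.013]), (0.53, [0.604, 0.068, 0.018])]
pale_head [(0.75, [0.804, -0.069, 0.0])]
scene {'intrinsics': array([[473.57945533,   0.        , 317.87311651],
       [  0.        , 473.57945533, 209.24876427],
       [  0.        ,   0.        ,   1.        ]]), 'R': array([[-0.09447051,  0.99548168, -0.00956799],
       [ 0.81627093,  0.07195455, -0.57317041],
       [-0.56989218, -0.06195777, -0.81938034]]), 't': array([ 0.06655027, -0.47360127,  1.66768511])}
tin_red [(0.9, [0.69, 0.198, 0.006]), (0.74, [0.509, 0.024, 0.017]), (0.71, [0.537, -0.154, 0.002]), (0.2, [0.597, -0.033, 0.018])]
tin_yellow [(0.84, [0.597, -0.035, 0.018]), (0.69, [0.752, 0.048, 0.003])]
tin_blue [(0.8, [0.608, 0.068, 0.021])]
dark_head [(0.8, [0.573, 0.017, 0.015])]
plinth [(0.59, [0.518, -0.278, -0.002])]
tray [(0.77, [0.479, 0.297, 0.002])]
mat_red [(0.47, [0.513, 0.024, 0.018]), (0.25, [0.574, 0.015, 0.015])]
pale_head [(0.89, [0.805, -0.061, 0.005])]
```

View pics/top0.png

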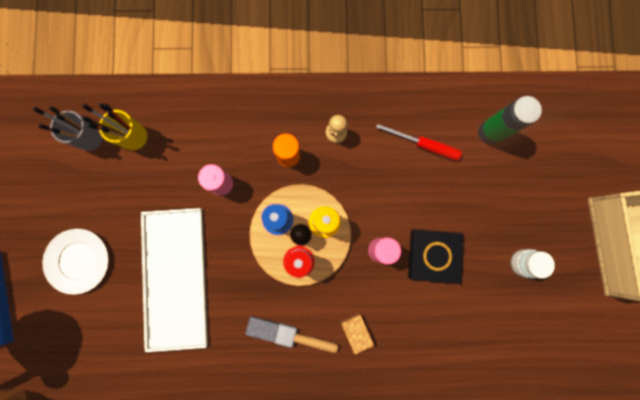

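View pics/scene0.png

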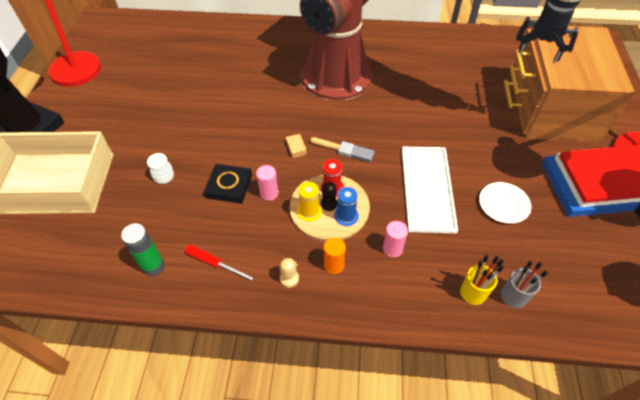

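The top view shows the red tin at (298,262), yellow at (325,220) and blue at (277,219). The dark head is at (300,234), the plinth ring at (437,256) and the tray at about (175,280). The pink and orange tins and the yellow pencil cup are decoys. Next I measure more precisely.

```bash
cat > h.py <<'E'
from rig import manip, vision
import cv2, numpy as np
from scipy.spatial.transform import Rotation as Ro
def cam(n, pose=None):
    c=vision.get_calibration(n); K=np.array(c["intrinsics"])
    if "R" in c: return K,np.array(c["R"]),np.array(c["t"])
    p,q=pose; X=np.eye(4); X[:3,:3]=Ro.from_quat(q,scalar_first=True).as_matrix(); X[:3,3]=p
    M=np.linalg.inv(X@np.array(c["hand_eye"])); return K,M[:3,:3],M[:3,3]
def toplane(C,uv,z):
    K,R,t=C; uv=np.atleast_2d(np.float64(uv))
    d=(R.T@np.linalg.inv(K)@np.c_[uv,np.ones(len(uv))].T).T; o=-R.T@t
    return (o+d*((z-o[2])/d[:,2])[:,None])[:,:2]
def blob(m,near):   # contour of the mask whose centre is nearest a pixel
    cs,_=cv2.findContours(m.astype(np.uint8),cv2.RETR_EXTERNAL,cv2.CHAIN_APPROX_NONE)
    cs=[c[:,0,:] for c in cs if cv2.contourArea(c)>30]
    return min(cs,key=lambda c:np.hypot(*(c.mean(0)-near)))
def circ(P):        # least-squares circle with outlier trimming
    for _ in range(6):
        s=np.linalg.lstsq(np.c_[2*P,np.ones(len(P))],(P**2).sum(1),rcond=None)[0]
        r=np.sqrt(s[2]+s[:2]@s[:2]); e=abs(np.hypot(*(P-s[:2]).T)-r)
        P=P[e<=max(np.percentile(e,85),.0012)]
    return s[:2],r
def down(a):        # tool pointing down, finger line (tool y) along world angle a
    y=np.array([np.cos(a),np.sin(a),0]); z=np.array([0,0,-1.]); 
    return Ro.from_matrix(np.c_[np.cross(y,z),y,z]).as_quat(scalar_first=True)
E
python3 - <<'E'
from h import *
for n in("top",):
    im=cv2.imread(f"pics/{n}0.png"); C=cam(n); hsv=cv2.cvtColor(im,cv2.COLOR_BGR2HSV)
    H,S,V=[hsv[...,i].astype(int) for i in range(3)]
    white=(S<60)&(V>150); c=blob(white,(175,280))
    r=cv2.minAreaRect(toplane(C,c,.014).astype(np.float32)*1000);print("tray",r)
    black=cv2.morphologyEx(((V<45)).astype(np.uint8),cv2.MORPH_CLOSE,np.ones((9,9)))
    c=blob(black,(437,256)); r=cv2.minAreaRect(toplane(C,c,.03).astype(np.float32)*1000);print("plinth",r)
    m=(H>10)&(H<30)&(S>100)&(V>90); m[:, :415]=0; m[:,460:]=0
    c=blob(m,(437,256)); print("ring",circ(toplane(C,c,.03)))
    print(hsv[195,300],hsv[280,330])
    b=(H>8)&(H<28)&(V>140)&(S<190); b=cv2.morphologyEx(b.astype(np.uint8),cv2.MORPH_CLOSE,np.ones((5,5)))
    c=blob(b,(300,234)); print("board",circ(toplane(C,c,.016)))
    for nm,mm,px in(("red",((H<6)|(H>174))&(S>150)&(V>110),(298,262)),("yellow",(H>22)&(H<34)&(S>190)&(V>120),(325,220)),("blue",(H>100)&(H<125)&(S>120),(277,219))):
        c=blob(mm,px); print(nm,len(c),c.min(0),c.max(0),circ(toplane(C,c,.115)))
for a in(0,.5,1,1.57,2.1,2.6):
    print(a,*[manip.inverse_kinematics(p,down(a+k)) is not None for p in([.51,.02,.235],[.6,-.03,.235],[.6,.07,.235],[.39,.3,.22],[.57,.3,.22],[.516,-.277,.24]) for k in (0,np.pi)])
E
```

```text
tray ((479.04541015625, 298.0386962890625), (300.8176574707031, 132.32962036132812), 2.937908172607422)
plinth ((518.5350341796875, -273.0436096191406), (117.61124420166016, 107.00078582763672), 84.4991683959961)
ring (array([ 0.51935871, -0.27775138]), np.float64(0.031452087449934954))
[ 18 149 239] [  8 185  66]
board (array([0.5720408 , 0.02125576]), np.float64(0.11183335705148875))
red 84 [284 245] [313 276] (array([0.51663979, 0.02126097]), np.float64(0.028715466046548326))
yellow 84 [309 206] [338 231] (array([ 0.59805404, -0.03023857]), np.float64(0.02686189646273004))
blue 82 [262 205] [291 233] (array([0.60023524, 0.06285789]), np.float64(0.028028968481772523))
0 True True True True True True True True True True True True
0.5 True True True True True True True True True True True True
1 True True True True True True True True True True True True
1.57 True True True True True True True True True True True True
2.1 True True True True True True True True True True True True
2.6 True True True True True True True True True True True True
```

Run:
```python
from h import *
he=np.array(vision.get_calibration("wrist")["hand_eye"]);print(np.round(he,3))
q=down(np.pi/2)
R=Ro.from_quat(q,scalar_first=True).as_matrix()
f=he[:3,2]; o=he[:3,3]; h=.43-.06
off=R@(o+f*((h+o[2]*-1)/f[2]))
p=np.array([.572-off[0],.0213-off[1],.43]);print(p)
manip.move_pose(p,q)
P=(manip.get_tool_pos(),manip.get_tool_rot()); np.savez("w1.npz",p=P[0],q=P[1])
cv2.imwrite("pics/w1.png",vision.grab_frame("wrist")[:,:,::-1]);print(P,manip.get_t(),manip.get_q())
for n in("tin_red","tin_yellow","tin_blue","dark_head"):
    print(n,[(round(d["p"],2),np.round(d["xyz"],3).tolist()) for d in vision.tip_of("wrist",n)])
```

```text
[[ 0.    -0.962 -0.273  0.069]
 [ 1.     0.    -0.     0.001]
 [ 0.    -0.273  0.962  0.031]
 [ 0.     0.     0.     1.   ]]
[0.54505286 0.02078332 0.43      ]
(array([0.54503653, 0.02141802, 0.43001797]), array([ 2.54743699e-05, -4.04802790e-04,  9.99999916e-01,  5.11567031e-05])) 3.3167 [-2.00523220e-01 -5.52821025e-02 -1.84549408e-02  1.60763351e+00
  1.49280170e-04 -2.01503155e-01]
tin_red [(0.85, [0.536, -0.158, 0.003]), (0.69, [0.598, -0.035, 0.019]), (0.58, [0.687, 0.197, 0.006]), (0.57, [0.515, 0.023, 0.021])]
tin_yellow [(0.84, [0.749, 0.048, -0.002]), (0.81, [0.599, -0.033, 0.02])]
tin_blue [(0.68, [0.606, 0.069, 0.015])]
dark_head [(0.7, [0.568, 0.017, 0.016])]
```

View pics/w1.png

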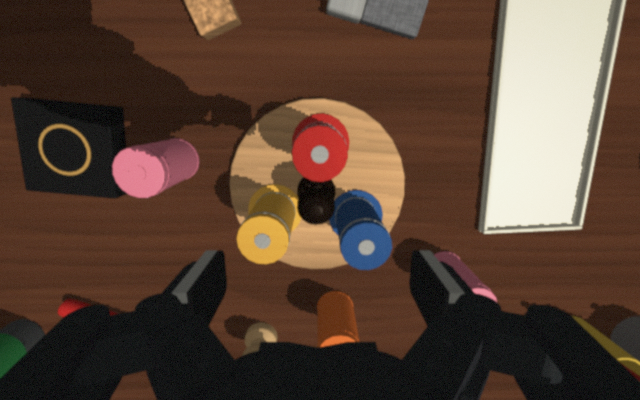

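The wrist view shows the lid spots at (320,154) red, (263,241) yellow and (367,247) blue, the board around (318,183) and the ring at (64,150).

Run:
```python
from h import *
d=np.load("w1.npz"); Cw=cam("wrist",(d["p"],d["q"])); Ct=cam("top")
def spot(im,C,px,z=.115):
    x,y=px; s=im[y-9:y+10,x-9:x+10].astype(float); sat=s.max(2)-s.min(2); m=(sat<70)&(s.max(2)>110)
    v,u=np.nonzero(m); return m.sum(),toplane(C,[u.mean()+x-9,v.mean()+y-9],z)[0].round(4)
w=cv2.imread("pics/w1.png"); t=cv2.imread("pics/top0.png")
for n,a,b in(("red",(320,154),(298,264)),("yellow",(263,241),(325,220)),("blue",(367,247),(275,217))):
    print(n,spot(w,Cw,a),spot(t,Ct,b))
hsv=cv2.cvtColor(w,cv2.COLOR_BGR2HSV);H,S,V=[hsv[...,i].astype(int) for i in range(3)]
b=(H>8)&(H<26)&(V>115)&(S<180); b=cv2.morphologyEx(b.astype(np.uint8),cv2.MORPH_CLOSE,np.ones((5,5)))
c=blob(b,(318,183)); print("board",circ(toplane(Cw,c,.016)))
m=(H>10)&(H<30)&(S>80)&(V>90); m[:,:30]=0; m[:,100:]=0
c=blob(m,(64,150)); print("ring",circ(toplane(Cw,c,.03)))
tr=(S<60)&(V>130); tr[:,:470]=0; c=blob(tr,(550,110)); P=toplane(Cw,c,.014); print("tray inner y/x max",P.min(0),P.max(0))
```

```text
red (np.int64(248), array([0.5128, 0.0234])) (np.int64(41), array([0.5133, 0.0228]))
yellow (np.int64(185), array([ 0.5982, -0.0331])) (np.int64(36), array([ 0.5983, -0.0339]))
blue (np.int64(251), array([0.6049, 0.0702])) (np.int64(61), array([0.605 , 0.0695]))
board (array([0.52576403, 0.02399134]), np.float64(0.00924849680436646))
ring (array([ 0.51936636, -0.27731961]), np.float64(0.030159673829489787))
tray inner y/x max [0.35826881 0.22772579] [0.63056623 0.37124636]
```

```bash
cat >> h.py <<'E'
C0=np.array([.572,.0207]); TA=np.radians([176.5,296.5,56.5])
TIN=dict(zip(("red","yellow","blue"),[C0+.06*np.array([np.cos(a),np.sin(a)]) for a in TA]))
ANG=dict(zip(TIN,TA+np.pi/2))
tr=np.radians(2.94); TC=np.array([.479,.2985]); u=np.array([np.cos(tr),np.sin(tr)])
SLOT=dict(red=TC-.09*u,yellow=TC,blue=TC+.09*u); TANG=tr+np.pi/2
RING=np.array([.5194,-.2775]); G=.155
def ori(xy,z,a):
    q=manip.get_q(); best=None
    for k in(-1,0,1):
        o=down(a+k*np.pi); s=manip.inverse_kinematics([*xy,z],o)
        if s is not None and (best is None or max(abs(np.array(s)-q))<best[0]): best=(max(abs(np.array(s)-q)),o)
    return best[1]
def pick(xy,a,base,hg,up=.38,f=40):
    z=base+hg+G; manip.grip(.085); o=ori(xy,up,a)
    manip.move_pose([*xy,up],o); manip.move_straight([*xy,z],o,vel=.15)
    manip.grip(.0,f); print("width",manip.get_grip_width(),"F",manip.get_grip_force())
    manip.move_straight([*xy,up],o,vel=.2); print("held",manip.get_grip_width(),"t",manip.get_t())
def place(xy,a,base,hg,up=.38):
    z=base+hg+G; o=ori(xy,up,a)
    manip.move_pose([*xy,up],o); manip.move_straight([*xy,z+.008],o,vel=.15)
    hit=manip.move_straight([*xy,z-.003],o,vel=.025,guard=4); print("touch",hit,manip.get_tool_pos()[2]-z)
    manip.grip(.085); manip.move_straight([*xy,up],o,vel=.2); print("t",manip.get_t())
E
python3 - <<'E'
from h import *
print(TIN,SLOT)
pick(TIN["red"],ANG["red"],.02,.06)
place(SLOT["red"],TANG,.005,.06)
cv2.imwrite("pics/t1.png",vision.grab_frame("top")[:,:,::-1])
E
```

```text
{'red': array([0.51211191, 0.02436291]), 'yellow': array([ 0.59877187, -0.03299606]), 'blue': array([0.60511622, 0.07073315])} {'red': array([0.38911846, 0.29388389]), 'yellow': array([0.479 , 0.2985]), 'blue': array([0.56888154, 0.30311611])}
width 0.051027881855752154 F 41.23686611652374
held 0.05117424324793724 t 6.4833
touch True 0.0006455159267829691
t 10.55
```

View pics/t1.png

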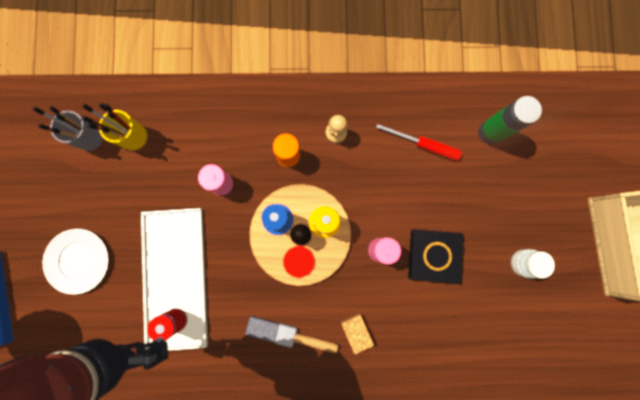

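The red tin stands upright in the tray, lid at (161,328). The red mat is bare at (299,262) and the head hasn't moved. On to the other two tins.

Run:
```python
from h import *
for n in("yellow","blue"):
    pick(TIN[n],ANG[n],.02,.06); place(SLOT[n],TANG,.005,.06)
q=down(np.pi/2); manip.move_pose([.545,.0208,.43],q)
P=(manip.get_tool_pos(),manip.get_tool_rot()); np.savez("w2.npz",p=P[0],q=P[1])
cv2.imwrite("pics/w2.png",vision.grab_frame("wrist")[:,:,::-1]); C=cam("wrist",P)
w=cv2.imread("pics/w2.png"); hsv=cv2.cvtColor(w,cv2.COLOR_BGR2HSV);H,S,V=[hsv[...,i].astype(int) for i in range(3)]
K,R,t=C
for nm,m in(("red",((H<6)|(H>174))&(S>150)&(V>60)),("yellow",(H>20)&(H<34)&(S>190)&(V>70)),("blue",(H>100)&(H<125)&(S>120)&(V>40))):
    x=K@(R@np.array([*TIN[nm],.02])+t); x=x[:2]/x[2]
    c=blob(m,x); print(nm,x.round(),c.min(0),c.max(0),circ(toplane(C,c,.02)))
d=(V<40); d[:,:260]=0;d[:,380:]=0;d[250:]=0
c=blob(d,(316,200)); print("head",c.min(0),c.max(0))
print(vision.tip_of("wrist","dark_head"),manip.get_t())
```

```text
width 0.051400330207137045 F 41.445767283439636
held 0.05102147710403239 t 14.6583
touch True 0.0005257392765328495
t 18.9083
width 0.05107702856625846 F 42.171138525009155
held 0.051223107146669014 t 22.7667
touch True 0.0007917555600331083
t 26.8917
red [319. 143.] [292 114] [348 172] (array([0.51150456, 0.02482145]), np.float64(0.03357559955608236))Traceback (most recent call last):
  File "<stdin>", line 11, in <module>
  File "h.py", line 16, in blob
    return min(cs,key=lambda c:np.hypot(*(c.mean(0)-near)))
ValueError: min() iterable argument is empty
```

View pics/w2.png

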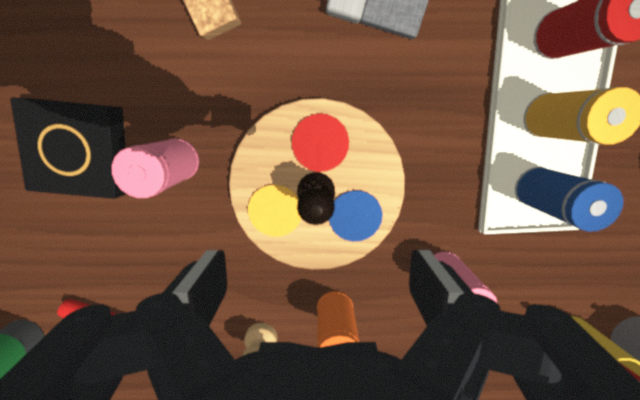

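All three tins stand upright in the tray at the right, the mats are bare and the head is undisturbed at (316,195). The red mat fits within 1 mm. I'll pick up the head next and then check the other mats.

Run:
```python
from h import *
d=np.load("w2.npz"); C=cam("wrist",(d["p"],d["q"])); w=cv2.imread("pics/w2.png"); hsv=cv2.cvtColor(w,cv2.COLOR_BGR2HSV);H,S,V=[hsv[...,i].astype(int) for i in range(3)]
print(hsv[205,268],hsv[215,360],hsv[190,240])
for nm,m,x in(("yellow",(H>19)&(H<34)&(S>170)&(V>70),(273,210)),("blue",(H>95)&(H<130)&(S>100),(355,215))):
    c=blob(m,x); print(nm,c.min(0),c.max(0),circ(toplane(C,c,.02)))
pick(C0,0,.016,.058)
place(RING,0,.03,.058)
q=down(np.pi/2); manip.move_pose([.49,-.2775,.43],q)
P=(manip.get_tool_pos(),manip.get_tool_rot()); np.savez("w3.npz",p=P[0],q=P[1])
cv2.imwrite("pics/w3.png",vision.grab_frame("wrist")[:,:,::-1]); print([(e["p"],e["xyz"]) for e in vision.tip_of("wrist","dark_head")],manip.get_t())
```

```text
[ 25 153 254] [107 158 184] [ 20 102 247]
yellow [527  92] [589 139] (array([0.47938857, 0.30122867]), np.float64(0.029239310410207466))
blue [329 191] [381 240] (array([0.60421319, 0.0704349 ]), np.float64(0.03285902694887615))
width 0.03915241333909582 F 40.02978949283715
held 0.03887118471608454 t 32.2167
touch True 0.00019533421270526152
t 36.125
[(0.8, [0.5169, -0.282, 0.0302])] 37.6
```

View pics/w3.png

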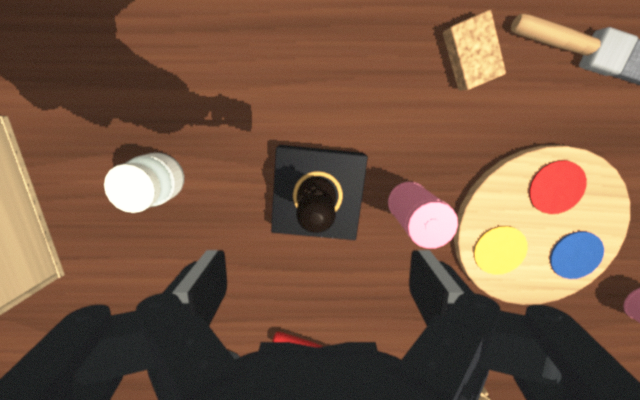

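The head stands upright on the plinth at (316,200) with the ring around its foot. I'll check centring in an enlarged crop with projected foot and ring circles, and recheck the mats.

Run:
```python
from h import *
d=np.load("w3.npz"); C=cam("wrist",(d["p"],d["q"])); w=cv2.imread("pics/w3.png"); hsv=cv2.cvtColor(w,cv2.COLOR_BGR2HSV);H,S,V=[hsv[...,i].astype(int) for i in range(3)]
for nm,m,x in(("red",((H<6)|(H>174))&(S>150),(558,187)),("yellow",(H>22)&(H<34)&(S>130)&(V>150),(500,250)),("blue",(H>95)&(H<130)&(S>90),(577,255))):
    c=blob(m,x); print(nm,c.min(0),c.max(0),circ(toplane(C,c,.02)),TIN[nm])
K,R,t=C; m=(H>10)&(H<30)&(S>80)&(V>100); m[:165]=0;m[225:]=0;m[:,285:350] &= True; m[:,:285]=0;m[:,350:]=0
v,u_=np.nonzero(m); print("ring",circ(toplane(C,np.c_[u_,v],.03)))
f=6; x0,y0=270,140; big=cv2.resize(w[y0:y0+100,x0:x0+100],None,fx=f,fy=f,interpolation=cv2.INTER_CUBIC); big=cv2.convertScaleAbs(big,alpha=1.8,beta=20)
a=np.linspace(0,2*np.pi,90)
for r,z,col in((.024,.03,(0,255,0)),(.020,.104,(255,255,0))):
    X=np.c_[RING[0]+r*np.cos(a),RING[1]+r*np.sin(a),a*0+z]; p=(K@(R@X.T+t[:,None])); p=(p[:2]/p[2]).T
    cv2.polylines(big,[((p-[x0,y0]+.5)*f).astype(int)],True,col,1)
cv2.imwrite("pics/c3.png",big)
```

```text
red [529 161] [585 213] (array([0.51100635, 0.02340152]), np.float64(0.03381200453777291)) [0.51211191 0.02436291]
yellow [475 227] [514 268] (array([ 0.59726318, -0.03354366]), np.float64(0.033272605773316005)) [ 0.59877187 -0.03299606]
blue [551 232] [602 277] (array([0.60393052, 0.06885111]), np.float64(0.033438173520386506)) [0.60511622 0.07073315]
ring (array([ 0.5191793 , -0.27689554]), np.float64(0.02847143833255478))
```

View pics/c3.png

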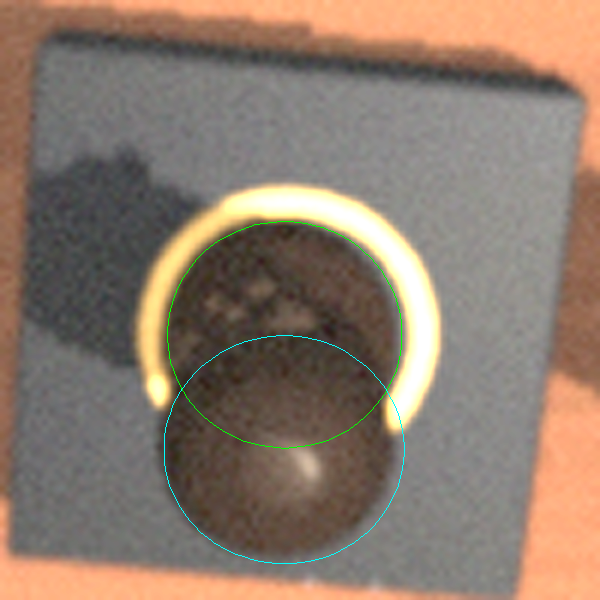

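The foot sits inside the ring, centred to about 1 mm. Now the tins go back.

Run:
```python
from h import *
s=np.array([-.0006,-.0004])
for n in TIN:
    pick(SLOT[n],TANG,.005,.06); place(TIN[n]+s,ANG[n],.02,.06)
q=down(np.pi/2); manip.move_pose([.545,.0208,.43],q)
P=(manip.get_tool_pos(),manip.get_tool_rot()); w=vision.grab_frame("wrist")[:,:,::-1].copy(); cv2.imwrite("pics/w4.png",w); K,R,t=cam("wrist",P)
x=[]
for n in TIN:
    p=K@(R@np.array([*TIN[n],.115])+t); p=(p[:2]/p[2]).round().astype(int); X,Y=p
    sp=w[Y-9:Y+10,X-9:X+10].astype(float); m=(sp.max(2)-sp.min(2)<70)&(sp.max(2)>110); v,u_=np.nonzero(m)
    print(n,p,m.sum(),toplane((K,R,t),[u_.mean()+X-9,v.mean()+Y-9],.115)[0],TIN[n])
print(manip.get_t())
cv2.imwrite("pics/s4.png",vision.grab_frame("scene")[:,:,::-1])
```

```text
width 0.05140469178342211 F 41.43965542316437
held 0.050591004999682464 t 42.4833
touch True 0.0006131834305829198
t 46.375
width 0.05117603877074864 F 41.566978096961975
held 0.05111196927393624 t 50.2417
touch True 0.00047510223746680125
t 54.3167
width 0.05123097542138758 F 42.18976378440857
held 0.05079303498741321 t 58.3833
touch True 0.000506893682073406
t 62.3333
red [321 154] 249 [0.51274299 0.02425093] [0.51211191 0.02436291]
yellow [262 242] 188 [ 0.59861196 -0.03304697] [ 0.59877187 -0.03299606]
blue [367 248] 256 [0.60463942 0.06996296] [0.60511622 0.07073315]
63.2333
```

View pics/w4.png

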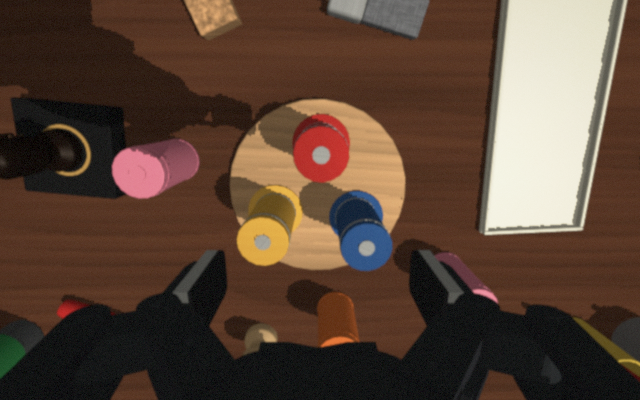

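View pics/s4.png

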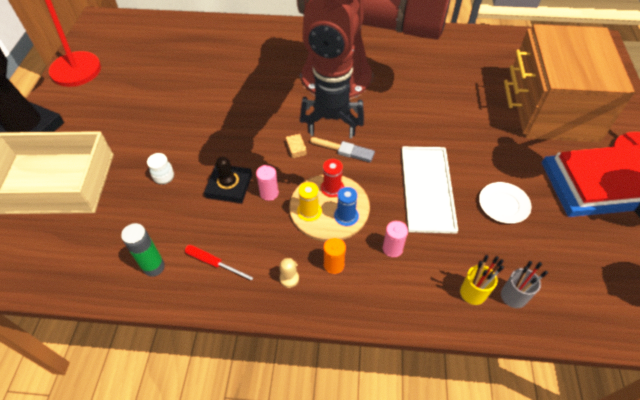

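All three tins stand upright on their own mats, within about 1 mm of the targets. The head is upright in the ring at (226,178) in the scene view, and the tray is empty. The gripper is clear, so I'm handing in.

```bash
python3 -c "
from rig import manip
print(manip.sign_off())"
```

```text
the job is handed in; nothing more can be done
None
```

The job is done and handed in at about 63 s: in the order you asked, the dark head now stands upright inside the brass ring and each tin is back upright on the middle of its own mat, both to within about 1 mm; the pale head was not touched.

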